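# Set the coffee warmer's dial to the long line and switch it on

### The job

Keep the coffee warm: with a fingertip, push the bar of the warmer's dial round, gently and without pinching it, until the white index line on the dial lines up with the one long line of the scale. Then press the round button beside the dial all the way down, and let it come back up. Nudge and lift nothing else: the coffee jug stays standing on its plate and the things round about stay where they are.

Things in the scene. Friction and masses are not known exactly. Their poses are not given: they have to be found in the camera images.
- warmer: White low coffee warmer, 285 (x) by 240 (y) by 45 mm high, fixed to the worktop. Origin: centre of its underside; its x points from the control deck (near the robot) to the round hot plate (140 mm across, centre 68 mm along +x) on which the coffee jug stands; z up. The front deck carries the dial (its axis 75 mm along -x, 40 mm along +y) and the button (100 mm along -x, 78 mm along -y).
- dial_axis (a point): Point on the dial's upright turning axis, at the height of the dial disc's upper face (57 mm above the worktop). The dial is a black disc of 84 mm diameter with a straight upright bar across its middle: 72 mm long, 12 mm thick, standing 23 mm above the disc's face (bar top 80 mm above the worktop). Pushing the side of the bar near either end turns the dial; at 30 mm from the axis this takes about 2 N, and the dial stays where it is left.
- dial_index (a point): Point of the dial's white index line (3 mm wide, on the top and one end of the bar and on the disc's rim beyond it): 44 mm from the axis along the bar, at the height of the disc's face. Turns with the dial. The other end of the bar has no line.
- scale_target (a point): Inner end of the long scale line (black, 15.5 mm long, 3.5 mm wide): 44 mm from the dial axis, at the same height as dial_index, so that the two points coincide when lined up. The grey scale ring round the dial (122 mm across, its top 48 mm above the worktop) is fixed; its other lines, every 15 degrees to either side, are only 6 mm long.
- dial (a joint): Dial angle in rad, growing clockwise seen from above; at 0 the index line points along the warmer's +x (toward the hot plate); stops at -2.3 and 2.0. At the start it stands anticlockwise of the long line.
- power (a joint): Black round push button, 26 mm across, in a grey housing: 0 up, 0.006 (6 mm) fully down; a spring of about 5 N brings it up again.
- power_top (a point): Centre of the button's upper face; moves down with it.
- carafe: Glass coffee jug with black lid and handle, 165 by 123 by 124 mm high, standing loose on the hot plate, its underside 50 mm above the worktop, its handle to the right. Origin: underside, centre of the overall length; its x points away from the handle and the round body (122 mm across) is centred 21 mm along it.
- mug: Striped mug, 86 by 120 by 90 mm, loose. Origin: centre of its underside.
- egg_timer: Egg timer, 65 mm across, 64 mm high, loose. Not part of the job. Origin: centre of its underside.
- pepper_mill: Light wooden pepper mill, 58 mm across, 145 mm high, loose. Origin: centre of its underside.
- spice_jar_a: Spice jar with dark cap, 41 mm across, 105 mm high, loose, far left. Origin: centre of its underside.
- spice_jar_b: Another such spice jar, beside it. Origin: centre of its underside.
- canister: Round cream canister with a knobbed lid, 92 mm across, 120 mm high, loose, far right. Origin: centre of its underside.

How it is judged:
By the outcome, as a careful person would: the job done as asked, in the order asked, and still so for the second after the job is handed in, with the robot touching nothing.
It also fails if it takes over 64 s, if anything falls off the work surface, if the arm or the gripper's body presses on something with over 40 N, if the wrist force passes 120 N, or if a joint passes its speed limit or range.

### The arm

A 6-joint arm with a two-finger parallel gripper is mounted at the origin on a cart in front of the work surface, level with it; the furniture and walls round the work are solid. World frame = base frame: x ahead of the robot, y to its left, z up, the work surface at z = 0. Lengths are in mm, angles in rad, forces in N, time in s.
With the tool pointing down it reaches from about 350 to 775 mm from the base axis. Payload 7.3 kg.
Tool frame: the origin (TCP) lies between the finger pads; the fingertips stand 14 mm ahead of it and the grasp point (between the pads) lies 5 mm behind it; y points along the fingers, z is the direction in which the jaws open and shut, and the axes are right-handed (so a half turn about y gives the same grasp; the last joint's range is limited). The gripper opens to 92 mm and grips with 3 to 60 N. Pads are 19 mm wide; open, the fingers measure 130 mm over their backs; the gripper's body (75 mm by 190 mm) begins 47 mm behind the grasp point.
Start: joints at [1.09, 0.342, 1.524, -0, 1.275, -0.146], TCP at [172.49, 495.874, 240.741] pointing down, gripper open.
Joint ranges: [-2.53, 2.53], [-0.77, 2.02], [0.04, 2.7], [-1, 4.14], [0.28, 2.66], [-3.11, 3.11]. Speed limits (rad/s): [2.57, 2.57, 3.14, 3.14, 3.14, 3.14].

### API

Orientations are given as [roll, pitch, yaw] about the fixed x, y, z axes, in that order (R = Rz(yaw) Ry(pitch) Rx(roll)).
In Python, from plant import bot, vision, order gives the robot as it stands.
- The arm moves only by the tool apply_moves, never from a script. Its argument "rows" is a list of rows, each a list of 3 entries, a list of its own where there are three numbers: the shift along the tool's x, y, z in cm, then the turn about the tool's y in rad, then the finger opening in cm, from 0 to 9.18. A call has 1 to 5 rows; each row is the pose to reach, as a shift and turn from the pose measured when the call began, along the tool's axes at that moment; what a row does not reach only later rows make up. A row lasts 1/8 s, in which the tool goes at most 62.5 mm and 10.7 degrees, less where a joint would pass 70% of its speed; a pose out of reach is approached as far as the arm can. A call with a gripper value outside its range is refused whole. The fingers move at their own pace and stop on an object; the grip force is fixed at half the most. Time passes only in rows, so rows that repeat a pose let the fingers close. It gives the time, the measured TCP pose, the force and the opening at its end, in the units of the state.
- bot.get_obs(): the state, without advancing time (a new reading comes with each control period).
- vision.capture(name): name is "scene" or "top"; returns the picture (480x640x3 uint8, red, green, blue); there is no depth.
- vision.camera_info(name): a dict with "mtx" (3x3 intrinsics, pixels), "rvec" (rotation vector, rad) and "tvec" (3), from world to camera coordinates, as OpenCV has them. Camera axes: x right, y down, z forward; pixel columns grow to the right and rows downward; lengths in mm; the calibration is good to about 2 mm. A picture is of the moment at which its call begins. camera_info takes no time and is no camera call.
- order.close_job(): hands the job in, once; it reports no verdict.
The state is a dict: "time": time; "joint_positions": joint angles; "dq": joint speeds; "tau": joint torques, N m; "tool_pos": TCP position; "tcp_rot": TCP orientation; "contact_force": force on the tool from outside, world axes, zero at the start; "moment": the same for the moment, N m; "grip_width": finger opening in mm.
Only numpy, scipy, OpenCV 4.12 (cv2) and the standard library are available. Lean on these libraries where they do the work, as an engineer would, in place of code of your own. Each camera call takes 0.05 s, during which the arm holds its last target.

## Working session

There is one attempt and no reset: what is moved stays moved. The work goes in short steps, Python scripts to look and compute and a tool call to move; the robot and the scene stay as the last step left them, time stands still between calls to the robot, and variables do not carry over. Pictures are saved under pics/ and viewed, and the job is handed in when it is done.

Besides the shell and the picture viewer there is one more tool, called after "Request:" by a JSON object that holds its "name" and its "arguments", one argument or row to a line. apply_moves: Moves the arm, as the interface text tells. Its arguments: {"type":"object","properties":{"rows":{"type":"array","items":{"type":"array"}}},"required":["rows"]}

```bash
mkdir -p pics; ls; python3 - <<'E'
from plant import bot, vision, order
import cv2
for n in ("scene","top"):
    im=vision.capture(n); cv2.imwrite(f"pics/{n}0.png",im[:,:,::-1])
    print(vision.camera_info(n))
print(bot.get_obs())
E
```

```text
pics
{'mtx': array([[550.57495099,   0.        , 319.28279543],
       [  0.        , 550.57495099, 241.84622343],
       [  0.        ,   0.        ,   1.        ]]), 'rvec': array([ 2.17374564, -0.90675981,  0.38296164]), 'tvec': array([-389.15012648,  326.54035704, 1099.65577483])}
{'mtx': array([[594.40015147,   0.        , 315.34844141],
       [  0.        , 594.40015147, 229.65623401],
       [  0.        ,   0.        ,   1.        ]]), 'rvec': array([ 2.06451612, -2.15130591,  0.24756272]), 'tvec': array([   1.39857037,  583.51934135, 1281.89049396])}
{'time': 0.1, 'joint_positions': array([ 1.09000679e+00,  3.42620521e-01,  1.52494239e+00, -4.47290323e-05,
        1.27540942e+00, -1.46049408e-01]), 'dq': array([-0.00117184, -0.00091866, -0.00118293,  0.00152668, -0.00090189,
        0.0009156 ]), 'tau': array([ 2.59015542e-03, -4.32007527e+01, -2.44696587e+01,  7.20980228e-02,
        5.26655058e-02, -8.76867671e-05]), 'tool_pos': array([172.32299929, 495.53291411, 240.12404253]), 'tcp_rot': array([-1.57216754e+00,  1.58466304e-04, -3.34727186e-01]), 'contact_force': array([0.13876383, 0.19135835, 0.71281535]), 'moment': array([ 0.0158674 , -0.01190186, -0.01994761]), 'grip_width': 92.04025370913874}
```

View pics/scene0.png

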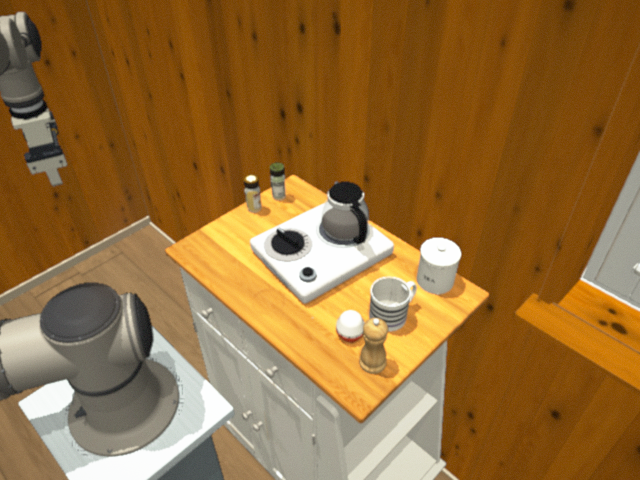

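View pics/top0.png

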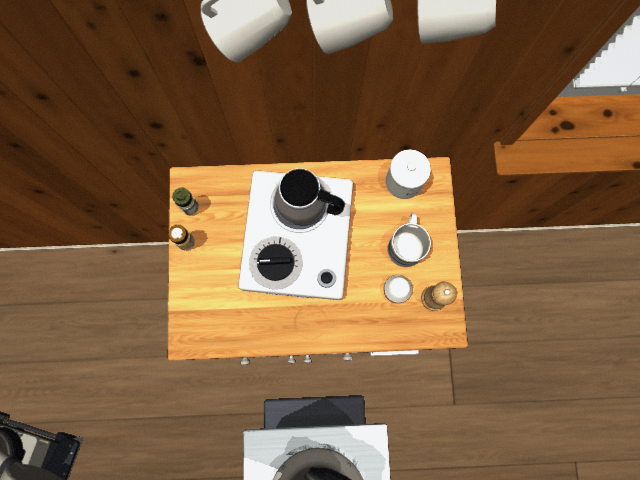

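The scene view shows the warmer near the table centre. The top view has the dial at about (276,262), its white index pointing left at about (262,261), the button at (327,278) and the jug at (300,195). Next I'll zoom in on the dial.

```bash
cat > h.py <<'E'
import numpy as np, cv2
from plant import bot, vision, order
def cam(n):
    c=vision.camera_info(n); R=cv2.Rodrigues(c['rvec'])[0]; return c['mtx'],R,np.array(c['tvec']).ravel()
def ray(n,u,v,z):
    K,R,t=cam(n); d=R.T@np.linalg.solve(K,[u,v,1.]); o=-R.T@t
    return o+d*(z-o[2])/d[2]
def proj(n,P):
    c=vision.camera_info(n); return cv2.projectPoints(np.atleast_2d(np.float64(P)),c['rvec'],c['tvec'],c['mtx'],None)[0][:,0]
E
python3 - <<'E'
from h import *
a=cv2.imread('pics/top0.png'); 
z=cv2.resize(a[225:305,235:355],None,fx=6.5,fy=6.5,interpolation=cv2.INTER_CUBIC);cv2.imwrite('pics/topz.png',z[:,:780])
b=cv2.imread('pics/scene0.png')
z=cv2.resize(b[200:305,245:385],None,fx=5.5,fy=5.5,interpolation=cv2.INTER_CUBIC);cv2.imwrite('pics/scenez.png',z)
print(ray('top',276,262,57),ray('top',327,278,57), ray('scene',288,243,57), ray('scene',308,273,57))
# white slab corners
E
```

```text
[513.92580001  68.92633157  57.        ] [472.97758834 -44.17910977  57.        ] [510.99144104  68.23347673  57.        ] [474.32593028 -40.16213063  57.        ]
```

View pics/topz.png

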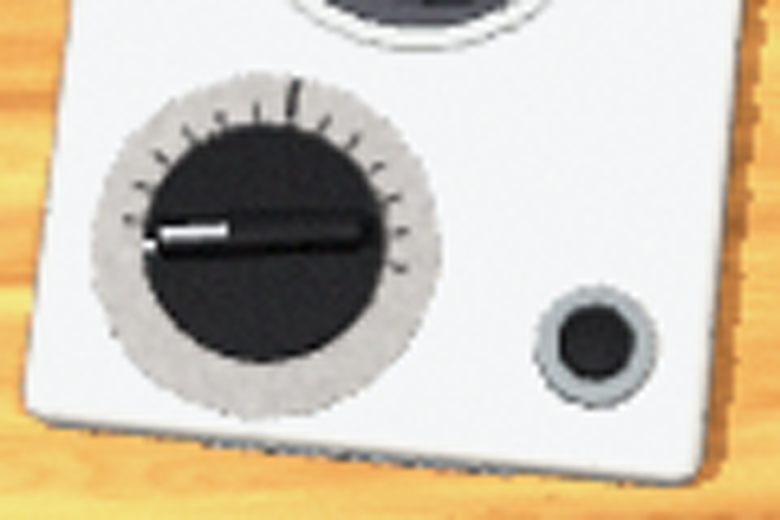

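View pics/scenez.png

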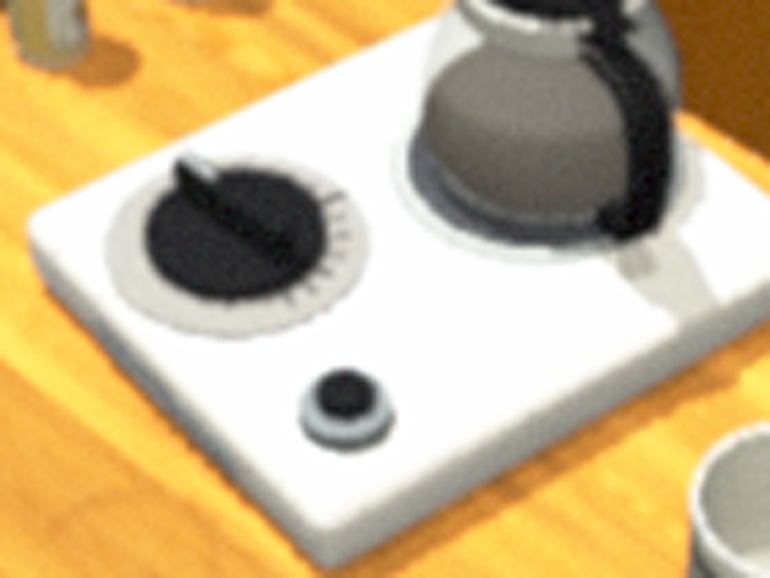

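```bash
python3 - <<'E'
from h import *
def px(x,y): return (x+.5)/6.5-.5+235,(y+.5)/6.5-.5+225
top=lambda x,y,z: ray('top',*px(x,y),z)
def cen(zs,pts): # circle fit
    P=np.array([top(x,y,zs)[:2] for x,y in pts]); A=np.c_[2*P,np.ones(len(P))]; s=np.linalg.lstsq(A,(P**2).sum(1),rcond=None)[0]
    return s[:2],np.sqrt(s[2]+s[:2]@s[:2])
print('ring',cen(48,[(92,245),(440,245),(260,72),(262,418),(140,125),(385,125),(385,365)]))
print('disc',cen(57,[(144,250),(386,240),(265,122),(262,361),(178,330),(350,325)]))
print('corners',top(25,415,45),top(697,482,45))
p,q=top(290,117,48),top(296,82,48); print('line',p,q)
print('idx rim',top(148,244,57),'bar end',top(162,235,80),top(372,228,80),top(228,230,80))
for z in (45,50,55,60): print('but',z,top(597,341,z), ray('scene',(345+.5)/5.5-.5+245,(393+.5)/5.5-.5+200,z))
print('ring scene')
sc=lambda x,y,z: ray('scene',(x+.5)/5.5-.5+245,(y+.5)/5.5-.5+200,z)
P=np.array([sc(x,y,48)[:2] for x,y in [(107,245),(370,245),(235,337),(240,155),(140,310),(335,310)]])
A=np.c_[2*P,np.ones(len(P))]; s=np.linalg.lstsq(A,(P**2).sum(1),rcond=None)[0];print(s[:2])
print('c scene',sc(330,565-30,45),sc(30,220,45), 'line', sc(342,192,48))
E
```

```text
ring (array([515.46111297,  71.22686515]), np.float64(60.61624037947846))
disc (array([514.74074525,  70.65442096]), np.float64(42.06190427080318))
corners [459.25969614 155.62604786  45.        ] [426.54607078 -75.59365235  45.        ]
line [560.11051662  60.90054232  48.        ] [572.59721991  58.43264491  48.        ]
idx rim [515.37512209 110.88314637  57.        ] bar end [514.28922689 104.09853541  80.        ] [513.79034615  32.57614417  80.        ] [515.09919525  81.60765152  80.        ]
but 45 [476.91774001 -43.36115088  45.        ] [485.45218911 -26.0417034   45.        ]
but 50 [476.20097225 -43.20546657  50.        ] [482.18428602 -29.56742246  50.        ]
but 55 [475.48420448 -43.04978226  55.        ] [478.91638294 -33.09314152  55.        ]
but 60 [474.76743672 -42.89409794  60.        ] [475.64847985 -36.61886058  60.        ]
ring scene
[515.29722758  72.82668876]
c scene [424.75501457 -79.64556895  45.        ] [460.83553141 155.52185304  45.        ] line [571.82485631  64.71827451  48.        ]
```

```bash
cat >> h.py <<'E'
from scipy.spatial.transform import Rotation as Ro
AX=np.array([515.,71.])
def to(p,yaw=None):
    o=bot.get_obs(); R=Ro.from_euler('xyz',o['tcp_rot']).as_matrix()
    s=R.T@(np.array(p)-o['tool_pos'])/10
    a=0 if yaw is None else o['tcp_rot'][2]-yaw
    print('shift cm',s.round(2),'turn',round(a,3)); return s
def fc(theta,yaw=-0.21,rho=28,hx=9.5,hz=19,gap=0):
    "finger centre xy for index direction theta (deg), contact at rho on the plain end"
    f=np.radians(theta-180); e=np.array([np.cos(f),np.sin(f)]); n=np.array([-e[1],e[0]])
    X=np.array([np.cos(yaw),np.sin(yaw)]); Z=np.array([-X[1],X[0]])
    off=6+hx*abs(n@X)+hz*abs(n@Z)
    v=-(np.sign(n@X)*hx*X if abs(n@X)>.1 else 0)-(np.sign(n@Z)*hz*Z if abs(n@Z)>.1 else 0)
    return AX+(off+gap)*n+(rho-v@e)*e
E
python3 - <<'E'
from h import *
for t in range(90,-13,-17): print(t,fc(t).round(1))
p=fc(90,gap=8); print(p); to([*p,200],-.21)
E
```

```text
90 [534.3  59.6]
73 [523.4  40. ]
56 [509.6  23.9]
39 [502.3  28.2]
22 [496.6  34.4]
5 [493.  42.]
-12 [482.4  52.4]
[542.25203179  59.60221833]
shift cm [ 49.26   4.04 -29.02] turn -0.125
```

Request:
{"name": "apply_moves", "arguments": {
  "rows": [
    [[6,0.5,-3.6],0,0],
    [[12,1,-7.2],0,0],
    [[18,1.5,-10.8],-0.06,0],
    [[24,2,-14.4],-0.12,0],
    [[30,2.5,-18],-0.125,0]
  ]
}}

```text
time: 0.72
tool_pos: [372.8, 254.7, 217.8]
tcp_rot: [-1.572, 0.0, -0.209]
contact_force: [0.4, 1.1, 0.5]
grip_width: 46.2
```

```bash
python3 - <<'E'
from h import *
print(bot.get_obs()); to([546,45,160],-.21)
E
```

```text
{'time': 0.725, 'joint_positions': array([ 4.29790751e-01,  2.30533923e-01,  1.74982339e+00, -8.35201048e-04,
        1.16230829e+00, -9.31829679e-01]), 'dq': array([-1.10046616,  0.06973987,  0.01361682, -0.0019129 , -0.0901975 ,
       -1.11397316]), 'tau': array([  5.62712431, -37.62016654, -21.61251605,  -0.05565125,
         0.54761454,   1.26480136]), 'tool_pos': array([372.81672742, 254.67429563, 217.81400873]), 'tcp_rot': array([-1.57205125e+00,  4.04479217e-04, -2.08843979e-01]), 'contact_force': array([0.44314706, 1.10058226, 0.54632393]), 'moment': array([ 0.00977751, -0.03425667, -0.04454673]), 'grip_width': 46.2122638096497}
shift cm [ 21.29   5.79 -16.91] turn 0.001
```

Request:
{"name": "apply_moves", "arguments": {
  "rows": [
    [[5.5,1.5,-4.3],0,0],
    [[11,3,-8.6],0,0],
    [[16.5,4.5,-13],0,0],
    [[21.3,5.8,-16.9],0,0],
    [[21.3,5.8,-16.9],0,0]
  ]
}}

```text
time: 1.35
tool_pos: [547.2, 42.3, 158.6]
tcp_rot: [-1.573, 0.002, -0.212]
contact_force: [-0.3, 0.6, 0.7]
grip_width: 0.8
```

```bash
python3 - <<'E'
from h import *
o=bot.get_obs();print(o['tool_pos'],o['tcp_rot'],o['contact_force'],o['grip_width']); to([546,45,81],-.21)
a=vision.capture('top')[:,:,::-1]; cv2.imwrite('pics/t1.png',cv2.resize(a[140:310,225:375],None,fx=3.5,fy=3.5))
a=vision.capture('scene')[:,:,::-1]; cv2.imwrite('pics/s1.png',cv2.resize(a[120:320,220:420],None,fx=3,fy=3))
E
```

```text
[547.20567872  42.32747304 158.58672235] [-1.57255856  0.00167652 -0.21155536] [-0.33411676  0.645271    0.74892047] 0.8281046437709239
shift cm [-0.16  7.76  0.25] turn -0.002
```

View pics/t1.png

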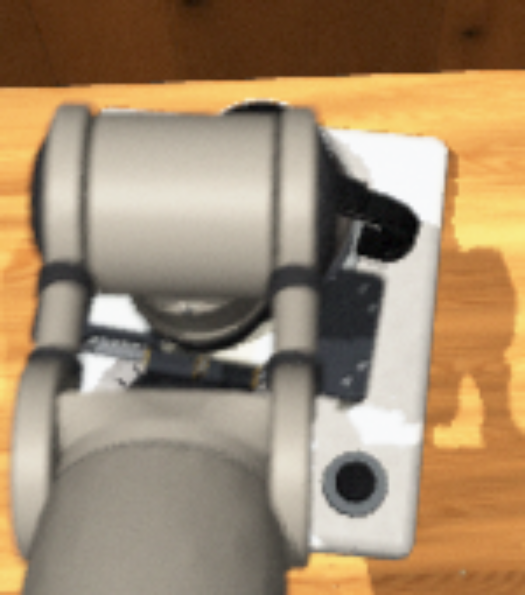

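View pics/s1.png

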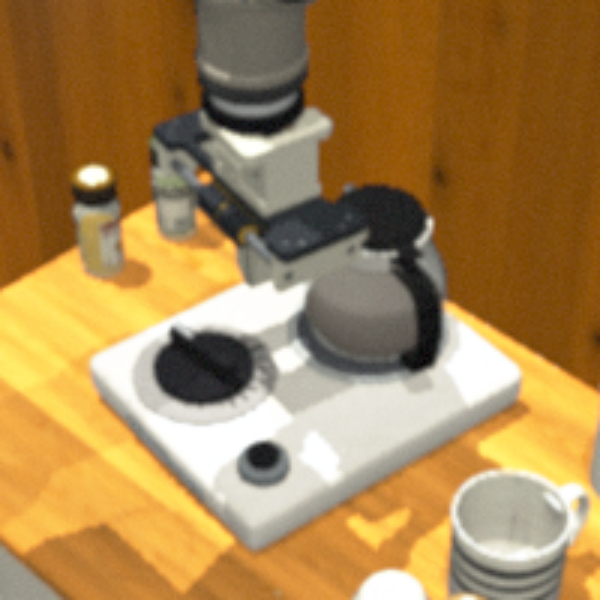

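The top view is blocked by the arm. The scene view shows the closed fingers above and beyond the dial, clear of the jug. I'll descend.

Request:
{"name": "apply_moves", "arguments": {
  "rows": [
    [[-0.2,2,0.2],0,0],
    [[-0.2,4,0.2],0,0],
    [[-0.2,6,0.2],0,0],
    [[-0.2,7.8,0.2],0,0],
    [[-0.2,7.8,0.2],0,0]
  ]
}}

```text
time: 2.08
tool_pos: [543.9, 45.7, 79.5]
tcp_rot: [-1.573, 0.005, -0.212]
contact_force: [0.1, -0.0, -0.3]
grip_width: 0.4
```

```bash
python3 - <<'E'
from h import *
o=bot.get_obs();print(o['tool_pos'],o['tcp_rot'],o['contact_force'],o['grip_width']); to([536,42,80],-.21);to([523,38,80]);to([510,29,80])
a=vision.capture('scene')[:,:,::-1]; cv2.imwrite('pics/s2.png',cv2.resize(a[180:310,230:390],None,fx=4.5,fy=4.5))
E
```

```text
[543.85375133  45.71559968  79.46822561] [-1.57313718  0.00521015 -0.21155711] [ 0.09139821 -0.01840248 -0.29999492] 0.3613306990983373
shift cm [-0.69 -0.05 -0.53] turn -0.002
shift cm [-1.88 -0.04 -1.19] turn 0
shift cm [-2.96 -0.03 -2.35] turn 0
```

View pics/s2.png

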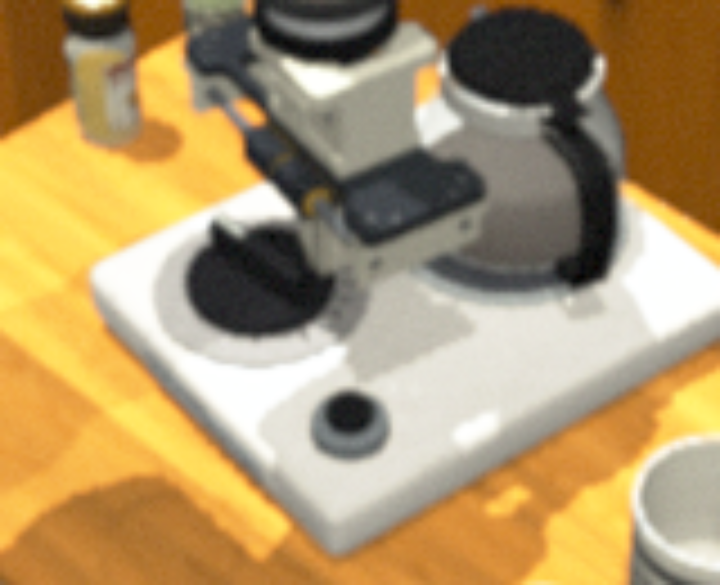

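The finger now stands behind the bar's plain end. Time to push.

Request:
{"name": "apply_moves", "arguments": {
  "rows": [
    [[-0.4,0,-0.3],0,0],
    [[-0.7,0,-0.5],0,0],
    [[-1.1,0,-0.7],0,0],
    [[-1.5,0,-0.95],0,0],
    [[-1.9,0,-1.2],0,0]
  ]
}}

```text
time: 2.75
tool_pos: [523.9, 37.8, 80.8]
tcp_rot: [-1.572, 0.002, -0.212]
contact_force: [3.5, 0.8, -0.9]
grip_width: 0.4
```

```bash
python3 - <<'E'
from h import *
o=bot.get_obs();print(o['tool_pos'],o['contact_force']); to([510,26,80]);to([502,28,80])
a=vision.capture('scene')[:,:,::-1]; cv2.imwrite('pics/s3.png',cv2.resize(a[180:310,230:390],None,fx=4.5,fy=4.5))
E
```

```text
[523.94396494  37.7525081   80.83482551] [ 3.54105934  0.77512674 -0.87011909]
shift cm [-1.12  0.09 -1.44] turn 0
shift cm [-1.94  0.09 -1.41] turn 0
```

View pics/s3.png

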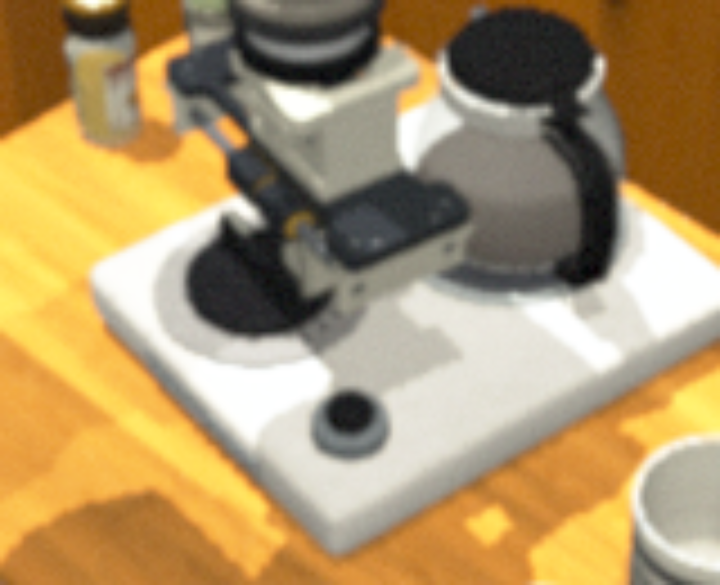

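The dial is turning under about 3.5 N. I'll continue round.

Request:
{"name": "apply_moves", "arguments": {
  "rows": [
    [[-0.4,0,-0.5],0,0],
    [[-0.75,0,-1.0],0,0],
    [[-1.1,0,-1.4],0,0],
    [[-1.5,0,-1.4],0,0],
    [[-1.9,0,-1.4],0,0]
  ]
}}

```text
time: 3.42
tool_pos: [501.6, 27.9, 80.9]
tcp_rot: [-1.573, 0.002, -0.212]
contact_force: [2.0, -0.9, 0.9]
grip_width: 0.5
```

```bash
python3 - <<'E'
from h import *
o=bot.get_obs();print(o['tool_pos'],o['contact_force']); to([496.6,34.4,81]);to([493,42,81])
a=vision.capture('scene')[:,:,::-1]; cv2.imwrite('pics/s4.png',cv2.resize(a[180:310,230:390],None,fx=4.5,fy=4.5))
E
```

```text
[501.61189764  27.88293023  80.86999877] [ 1.98494141 -0.9444813   0.91266912]
shift cm [-0.63 -0.01  0.53] turn 0
shift cm [-1.14 -0.01  1.2 ] turn 0
```

View pics/s4.png

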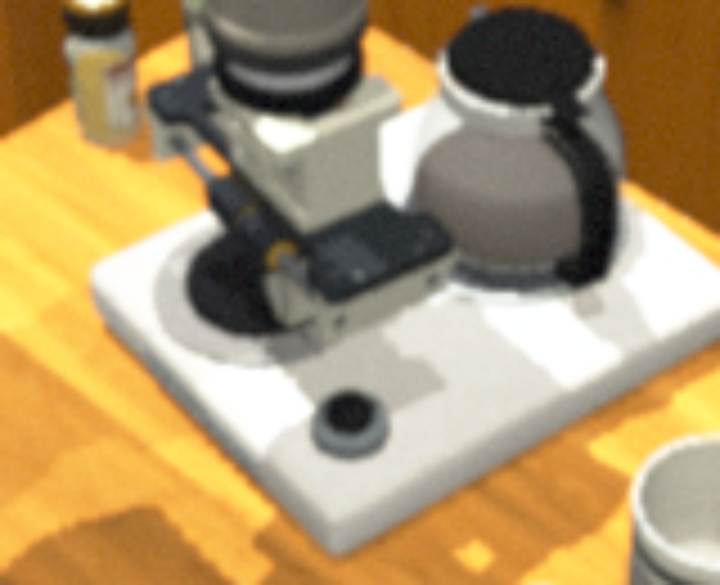

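Request:
{"name": "apply_moves", "arguments": {
  "rows": [
    [[-0.3,0,0.25],0,0],
    [[-0.6,0,0.5],0,0],
    [[-0.85,0,0.75],0,0],
    [[-1.0,0,1.0],0,0],
    [[-1.1,0,1.2],0,0]
  ]
}}

```text
time: 4.1
tool_pos: [492.3, 42.3, 80.7]
tcp_rot: [-1.573, 0.004, -0.212]
contact_force: [-1.4, -3.0, 2.1]
grip_width: 0.2
```

```bash
python3 - <<'E'
from h import *
o=bot.get_obs();print(o['tool_pos'],o['contact_force']); to([490,-60,160]);print(fc(0),fc(-5),fc(-12))
E
```

```text
[492.31476846  42.3022753   80.72161464] [-1.42449182 -3.0166271   2.0641069 ]
shift cm [  1.89  -7.91 -10.07] turn 0
[492.33055559  44.43704357] [491.91416959  46.90023618] [482.40255188  52.36484606]
```

Request:
{"name": "apply_moves", "arguments": {
  "rows": [
    [[0,0,-0.6],0,0],
    [[0,-3,-1],0,0],
    [[0,-8,-2],0,0],
    [[0,-12,-7],0,0],
    [[0,-12,-13],0,0]
  ]
}}

```text
time: 4.72
tool_pos: [467.2, -85.7, 204.0]
tcp_rot: [-1.573, -0.003, -0.209]
contact_force: [0.9, -0.9, -0.8]
grip_width: 0.5
```

Request:
{"name": "apply_moves", "arguments": {
  "rows": [
    [[-2,0,-6],0,0],
    [[-4,0,-10],0,0],
    [[-4,0,-10],0,0]
  ]
}}

```text
time: 5.1
tool_pos: [405.9, -177.2, 204.2]
tcp_rot: [-1.573, -0.003, -0.214]
contact_force: [0.5, 0.5, 0.0]
grip_width: 0.8
```

```bash
python3 - <<'E'
from h import *
o=bot.get_obs();print(o['tool_pos'],o['contact_force'])
a=vision.capture('top')[:,:,::-1]; cv2.imwrite('pics/t5raw.png',a); cv2.imwrite('pics/t5.png',cv2.resize(a[225:305,235:355],None,fx=6.5,fy=6.5,interpolation=cv2.INTER_CUBIC))
E
```

```text
[ 405.89704519 -177.17024462  204.15071279] [0.47792463 0.53995924 0.03000667]
```

View pics/t5.png

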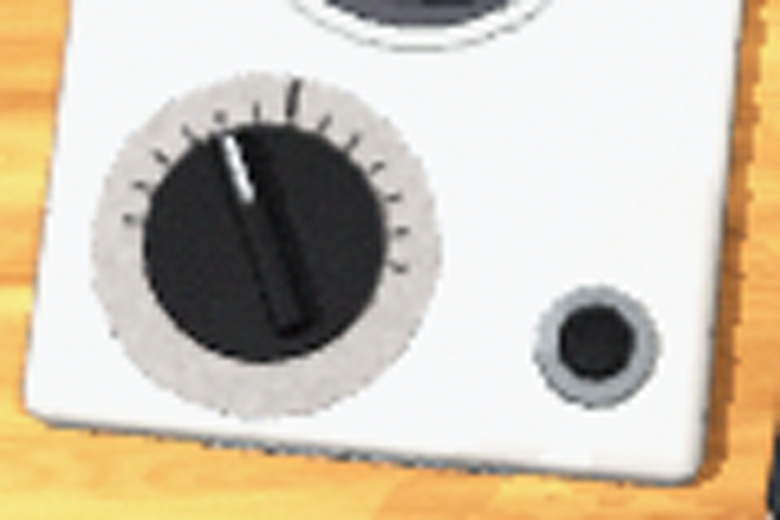

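The dial turned. The index now points up and left, at zoomed (229,138), roughly 25–30° short of the long line at (293,100). I'll measure it precisely.

```bash
cat >> h.py <<'E'
def measure(a):
    """index angle from white pixels on black bar top (z=80) and long-line angle; a BGR"""
    g=cv2.cvtColor(a,cv2.COLOR_BGR2GRAY).astype(float)
    H,W=g.shape; vv,uu=np.mgrid[0:H,0:W]
    def grid(z):
        K,R,t=cam('top'); d=np.stack([uu,vv,np.ones_like(uu)],-1).reshape(-1,3)@np.linalg.inv(K).T@R; o=-R.T@t
        return (o[:2]+d[:,:2]*((z-o[2])/d[:,2:])).reshape(H,W,2)
    G=grid(80.); d=G-AX; r=np.hypot(*np.moveaxis(d,-1,0))
    m=r<37.5; w=np.where(m,np.clip(g-80,0,None),0)
    P=G[w>0]; ww=w[w>0]; c=(P*ww[:,None]).sum(0)/ww.sum(); C=((P-c).T*ww)@(P-c); ev,V=np.linalg.eigh(C); v=V[:,1]; v=v*np.sign(v@(c-AX))
    print('index: centroid',c.round(1),'angle by centroid',np.degrees(np.arctan2(*(c-AX)[::-1])).round(2),'by dir',np.degrees(np.arctan2(v[1],v[0])).round(2),'n',len(ww))
    G=grid(48.); d=G-AX; r=np.hypot(*np.moveaxis(d,-1,0)); th=np.degrees(np.arctan2(d[...,1],d[...,0]))
    m=(r>45.5)&(r<59.5)&(th>-19)&(th<-4); bg=np.median(g[(r>51)&(r<58)]); w=np.where(m,np.clip(bg-15-g,0,None),0)
    P=G[w>0]; ww=w[w>0]; c=(P*ww[:,None]).sum(0)/ww.sum();C=((P-c).T*ww)@(P-c); ev,V=np.linalg.eigh(C); v=V[:,1]; v=v*np.sign(v@(c-AX))
    print('target: centroid',c.round(1),'angle',np.degrees(np.arctan2(*(c-AX)[::-1])).round(2),'dir',np.degrees(np.arctan2(v[1],v[0])).round(2),'n',len(ww))
E
python3 - <<'E'
from h import *
def px(x,y): return (x+.5)/6.5-.5+235,(y+.5)/6.5-.5+225
top=lambda x,y,z: ray('top',*px(x,y),z)[:2]
measure(cv2.imread('pics/t5raw.png')); measure(cv2.imread('pics/top0.png'))
p,q,r=top(229,138,80),top(248,198,80),top(291,325,80); print(p,q,r, (p+r)/2)
# ticks
T=[(130,220),(140,187),(161,157),(187,131),(221,117),(256,109),(294,97),(325,122),(352,140),(378,166),(393,197),(401,232),(400,267)]
for t in T: d=top(*t,48)-AX; print(np.degrees(np.arctan2(d[1],d[0])).round(1),np.hypot(*d).round(1),end=' ; ')
E
```

```text
index: centroid [538.2  79. ] angle by centroid 18.92 by dir 27.28 n 37
target: centroid [566.3  59.9] angle -12.23 dir -8.34 n 13
index: centroid [518.1  93.8] angle by centroid 82.37 by dir 150.45 n 40
target: centroid [566.4  59.9] angle -12.21 dir -8.45 n 13
[547.02319275  80.47076657] [525.89149859  74.51414605] [481.60239809  61.09872759] [514.31279542  70.78474708]
77.1 48.0 ; 62.7 48.4 ; 47.4 48.2 ; 32.2 49.1 ; 17.0 48.2 ; 2.1 48.5 ; -12.6 53.5 ; -27.5 48.3 ; -41.3 47.9 ; -56.9 48.2 ; -71.6 47.7 ; -86.9 47.7 ; -101.8 47.9 ;
```

```bash
python3 - <<'E'
from h import *
def theta(c,hx,hz,yaw=-.211):
    from scipy.optimize import brentq
    X=np.array([np.cos(yaw),np.sin(yaw)]); Z=np.array([-X[1],X[0]])
    def f(t):
        p=np.radians(t-180); n=np.array([-np.sin(p),np.cos(p)])
        return n@(np.array(c)-AX)-6-hx*abs(n@X)-hz*abs(n@Z)
    return brentq(f,-40,60)
for hx,hz in ((9.5,19),(9.5,16),(9.5,15),(9.5,14),(9.5,13.5),(9.5,13),(9.5,12)): 
  print(hx,hz,theta((492.3,42.3),hx,hz), [round(theta(c,hx,hz),1) for c in ((486,50),(486,54),(486,56),(484,58))])
to([488,30,160]);to([488,30,81]); to([486,53,81])
E
```

```text
9.5 19 4.3174249427620675 [-9.3, -20.9, -28.1, -30.8]
9.5 16 9.855595965384502 [-4.3, -10.9, -16.7, -21.1]
9.5 15 11.593261565774608 [-2.7, -9.3, -13.0, -17.9]
9.5 14 13.27618777037077 [-1.1, -7.6, -10.9, -14.6]
9.5 13.5 14.097181182338309 [-0.3, -6.8, -10.0, -13.0]
9.5 13 14.904597827037776 [0.5, -6.0, -9.2, -11.8]
9.5 12 16.479012619084596 [2.0, -4.4, -7.6, -10.2]
shift cm [ 3.57  4.39 21.86] turn 0
shift cm [ 3.54 12.29 21.87] turn 0
shift cm [ 2.86 12.29 24.08] turn 0
```

Request:
{"name": "apply_moves", "arguments": {
  "rows": [
    [[1,0,6],0,0],
    [[2,0,12],0,0],
    [[3,1.5,18],0,0],
    [[3.5,4.4,21.8],0,0],
    [[3.5,4.4,21.8],0,0]
  ]
}}

```text
time: 5.78
tool_pos: [486.5, 33.5, 157.8]
tcp_rot: [-1.572, 0.001, -0.207]
contact_force: [-0.5, -0.8, -0.2]
grip_width: 0.7
```

```bash
python3 - <<'E'
from h import *
to([488,30,81]);to([486,53,81])
E
```

```text
shift cm [ 0.23  7.68 -0.31] turn 0
shift cm [-0.44  7.68  1.9 ] turn 0
```

Request:
{"name": "apply_moves", "arguments": {
  "rows": [
    [[0.2,2,-0.3],0,0],
    [[0.2,4,-0.3],0,0],
    [[0.2,6,-0.3],0,0],
    [[0.2,7.7,-0.3],0,0],
    [[0.2,7.7,-0.3],0,0]
  ]
}}

```text
time: 6.4
tool_pos: [487.3, 30.2, 80.3]
tcp_rot: [-1.572, 0.002, -0.207]
contact_force: [0.7, -1.1, 1.1]
grip_width: 0.7
```

```bash
python3 - <<'E'
from h import *
print(bot.get_obs()['tool_pos'],bot.get_obs()['contact_force']);to([486,54,81])
E
```

```text
[487.3202789   30.20382244  80.3317822 ] [ 0.66378165 -1.06141683  1.13704247]
shift cm [-0.62 -0.07  2.3 ] turn 0
```

Request:
{"name": "apply_moves", "arguments": {
  "rows": [
    [[-0.1,0,0.6],0,0],
    [[-0.3,0,1.2],0,0],
    [[-0.4,0,1.6],0,0],
    [[-0.5,0,2.0],0,0],
    [[-0.6,0,2.3],0,0]
  ]
}}

```text
time: 7.02
tool_pos: [485.3, 54.2, 80.6]
tcp_rot: [-1.573, 0.004, -0.206]
contact_force: [-2.6, -2.8, 3.8]
grip_width: 0.9
```

```bash
python3 - <<'E'
from h import *
print(bot.get_obs()['tool_pos'],bot.get_obs()['contact_force'])
E
```

```text
[485.27371448  54.16877002  80.57972219] [-2.61333964 -2.76934775  3.83141856]
```

Request:
{"name": "apply_moves", "arguments": {
  "rows": [
    [[0,0,-0.6],0,0],
    [[0,-3,-1],0,0],
    [[0,-8,-2],0,0],
    [[0,-12,-7],0,0],
    [[0,-12,-13],0,0]
  ]
}}

```text
time: 7.65
tool_pos: [461.0, -74.2, 204.1]
tcp_rot: [-1.573, -0.004, -0.204]
contact_force: [0.3, -0.2, -0.4]
grip_width: 0.3
```

Request:
{"name": "apply_moves", "arguments": {
  "rows": [
    [[-2,0,-6],0,0],
    [[-4,0,-11],0,0],
    [[-4,0,-11],0,0]
  ]
}}

```text
time: 8.02
tool_pos: [398.2, -176.8, 204.5]
tcp_rot: [-1.574, -0.005, -0.21]
contact_force: [0.8, 0.1, -0.1]
grip_width: 0.5
```

```bash
python3 - <<'E'
from h import *
o=bot.get_obs();print(o['tool_pos'],o['contact_force'])
a=vision.capture('top')[:,:,::-1]; cv2.imwrite('pics/t6raw.png',a); cv2.imwrite('pics/t6.png',cv2.resize(a[225:305,235:355],None,fx=6.5,fy=6.5,interpolation=cv2.INTER_CUBIC))
E
```

```text
[ 398.15373372 -176.79971927  204.45191671] [ 0.79163879  0.14653421 -0.0835865 ]
```

View pics/t6.png

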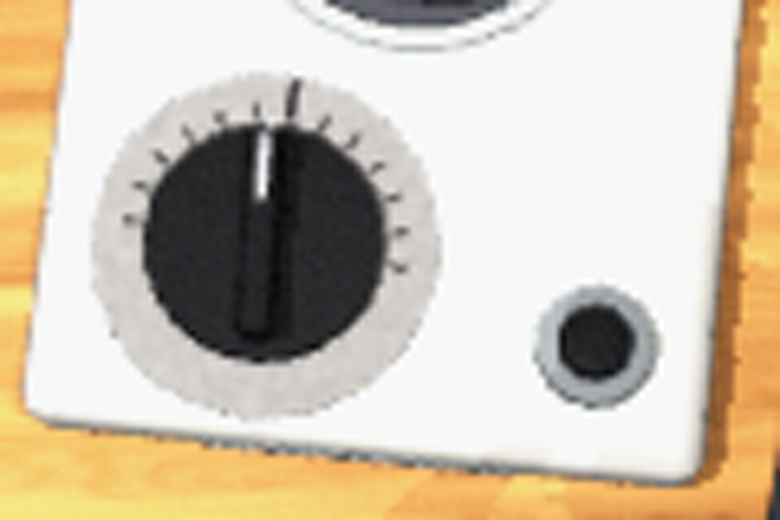

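The white line now runs from zoomed (264,130) to (261,198), still a few degrees anticlockwise of the long line.

```bash
cat > m.py <<'E'
from h import *
import sys
def idx(fn):
    a=cv2.imread(fn); g=cv2.cvtColor(a,cv2.COLOR_BGR2GRAY).astype(float)
    pts=[]
    # rows from z=80 index top region: per-row weighted centroid of bright pixels within +-4px of predicted
    for v in range(245,257):
        seg=np.clip(g[v,266:286]-90,0,None)
        if v<247: continue
        if seg.sum()>40: pts.append((266+(seg*np.arange(20)).sum()/seg.sum(),v,seg.sum()))
    P=np.array([[*ray('top',u,v,80)[:2]] for u,v,_ in pts]); print(np.c_[[p for p in pts]].round(1).tolist())
    print(P.round(1).tolist())
    x=P[1:-1]; k=np.polyfit(x[:,0],x[:,1],1)
    print('dir',np.degrees(np.arctan(k[0])),'centroid ang',np.degrees(np.arctan2(*(x.mean(0)-AX)[::-1])))
idx(sys.argv[1])
E
python3 m.py pics/t6raw.png
python3 - <<'E'
from h import *
def px(x,y): return (x+.5)/6.5-.5+235,(y+.5)/6.5-.5+225
top=lambda x,y,z: ray('top',*px(x,y),z)[:2]
p,q,r=top(264,135,80),top(261,198,80),top(257,335,80); print(p,q,r); d=p-r; print(np.degrees(np.arctan2(d[1],d[0])))
E
```

```text
[[275.3, 247.0, 182.0], [275.1, 248.0, 232.0], [274.9, 249.0, 193.0], [274.8, 250.0, 186.0], [274.7, 251.0, 205.0], [274.8, 252.0, 214.0], [274.7, 253.0, 208.0], [274.7, 254.0, 207.0], [274.7, 255.0, 62.0]]
[[543.8, 68.3], [541.6, 68.7], [539.3, 69.4], [537.1, 69.5], [534.8, 69.8], [532.6, 69.9], [530.3, 70.0], [528.1, 70.0], [525.8, 70.1]]
dir -4.793605089892801 centroid ang -4.01412280105999
[547.58376069  68.46889388] [525.71092318  70.08219144] [478.66049987  72.69634128]
-3.5098721906478105
```

```bash
python3 - <<'E'
from h import *
from scipy.optimize import brentq
def theta(c,hx,hz,yaw=-.207):
    X=np.array([np.cos(yaw),np.sin(yaw)]); Z=np.array([-X[1],X[0]])
    def f(t):
        p=np.radians(t-180); n=np.array([-np.sin(p),np.cos(p)])
        return n@(np.array(c)-AX)-6-hx*abs(n@X)-hz*abs(n@Z)
    return brentq(f,-40,60)
for hz in (11.5,12,12.5): print(hz,theta((485.3,54.2),9.5,hz),[(y,round(theta((485,y),9.5,hz),1)) for y in (57,58,59,60)])
to([486,30,160]);
E
```

```text
11.5 -3.7795326687841957 [(57, -8.1), (58, -9.7), (59, -11.2), (60, -13.7)]
12 -4.562878141008618 [(57, -8.9), (58, -10.5), (59, -12.2), (60, -15.4)]
12.5 -5.350769090565312 [(57, -9.7), (58, -11.2), (59, -13.8), (60, -17.0)]
shift cm [ 4.24  4.42 21.89] turn 0
```

Request:
{"name": "apply_moves", "arguments": {
  "rows": [
    [[1,0,6],0,0],
    [[2,0,12],0,0],
    [[3,1.5,18],0,0],
    [[4.2,4.4,22],0,0],
    [[4.2,4.4,22],0,0]
  ]
}}

```text
time: 8.7
tool_pos: [485.5, 35.2, 158.1]
tcp_rot: [-1.573, -0.002, -0.202]
contact_force: [-0.6, -0.4, -0.0]
grip_width: 0.3
```

```bash
python3 - <<'E'
from h import *
print(bot.get_obs()['tool_pos']);to([486,36,80])
E
```

```text
[485.51736662  35.16456634 158.1477663 ]
shift cm [0.02 7.81 0.1 ] turn 0
```

Request:
{"name": "apply_moves", "arguments": {
  "rows": [
    [[0,2,0],0,0],
    [[0,4,0],0,0],
    [[0,6,0],0,0],
    [[0,7.8,0],0,0],
    [[0,7.8,0],0,0]
  ]
}}

```text
time: 9.32
tool_pos: [485.1, 35.2, 79.8]
tcp_rot: [-1.573, -0.0, -0.202]
contact_force: [-0.8, -0.3, 0.6]
grip_width: 0.4
```

```bash
python3 - <<'E'
from h import *
print(bot.get_obs()['tool_pos']);to([485,50,80]);to([485,58.5,80])
E
```

```text
[485.05851066  35.15324063  79.75270115]
shift cm [-0.3  -0.03  1.45] turn 0
shift cm [-0.47 -0.03  2.29] turn 0
```

Request:
{"name": "apply_moves", "arguments": {
  "rows": [
    [[-0.15,0,0.8],0,0],
    [[-0.3,0,1.45],0,0],
    [[-0.35,0,1.75],0,0],
    [[-0.42,0,2.05],0,0],
    [[-0.45,0,2.28],0,0]
  ]
}}

```text
time: 9.95
tool_pos: [485.3, 58.2, 80.0]
tcp_rot: [-1.573, -0.0, -0.201]
contact_force: [-1.1, -4.5, 2.4]
grip_width: 0.4
```

```bash
python3 - <<'E'
from h import *
o=bot.get_obs();print(o['tool_pos'],o['contact_force'])
E
```

```text
[485.27929311  58.24225651  79.98459461] [-1.0706055  -4.47167144  2.38366862]
```

Request:
{"name": "apply_moves", "arguments": {
  "rows": [
    [[0,0,-0.6],0,0],
    [[0,-3,-1],0,0],
    [[0,-8,-2],0,0],
    [[0,-12,-7],0,0],
    [[0,-12,-13],0,0]
  ]
}}

```text
time: 10.58
tool_pos: [460.6, -70.1, 203.2]
tcp_rot: [-1.573, -0.007, -0.199]
contact_force: [1.0, -1.5, -0.2]
grip_width: 0.5
```

Request:
{"name": "apply_moves", "arguments": {
  "rows": [
    [[-2,0,-6],0,0],
    [[-4,0,-11],0,0],
    [[-4,0,-11],0,0]
  ]
}}

```text
time: 10.95
tool_pos: [397.8, -172.8, 203.2]
tcp_rot: [-1.574, -0.007, -0.205]
contact_force: [0.0, -0.3, 0.1]
grip_width: 0.4
```

```bash
python3 - <<'E'
from h import *
o=bot.get_obs();print(o['tool_pos'],o['contact_force'])
a=vision.capture('top')[:,:,::-1]; cv2.imwrite('pics/t7raw.png',a); cv2.imwrite('pics/t7.png',cv2.resize(a[230:290,240:310],None,fx=9,fy=9,interpolation=cv2.INTER_CUBIC))
E
python3 m.py pics/t7raw.png
```

```text
[ 397.81764644 -172.75106784  203.19135118] [ 0.03645023 -0.28569681  0.09027786]
[[277.2, 247.0, 254.0], [276.8, 248.0, 214.0], [276.7, 249.0, 209.0], [276.5, 250.0, 249.0], [276.5, 251.0, 246.0], [276.0, 252.0, 207.0], [275.8, 253.0, 212.0], [275.6, 254.0, 216.0], [275.6, 255.0, 53.0]]
[[543.7, 64.2], [541.4, 65.0], [539.2, 65.3], [536.9, 65.8], [534.7, 66.0], [532.4, 67.0], [530.2, 67.7], [528.0, 68.0], [525.7, 68.1]]
dir -13.465963944756115 centroid ang -13.112392185775715
```

View pics/t7.png

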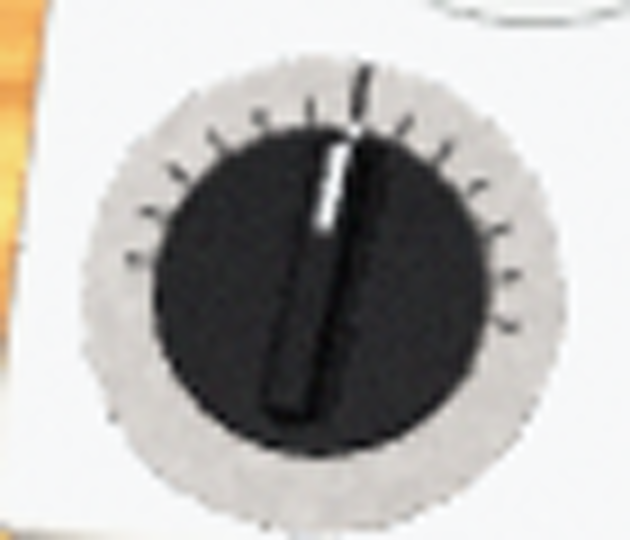

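```bash
python3 - <<'E'
from h import *
a=cv2.imread('pics/t7raw.png'); g=cv2.cvtColor(a,cv2.COLOR_BGR2GRAY).astype(int)
print('cols 270..286'); 
for v in range(235,262): print(v,g[v,268:288])
ang=lambda p:np.degrees(np.arctan2(*(np.array(p)-AX)[::-1]))
# long line per row, z=48
for v in range(237,243):
    s=np.clip(195-g[v,276:285],0,None).astype(float); s[s<15]=0
    if s.sum(): u=276+(s*np.arange(9)).sum()/s.sum(); p=ray('top',u,v,48)[:2]; print(v,round(u,2),p.round(1),ang(p).round(2))
E
```

```text
cols 270..286
235 [248 248 247 247 248 248 248 248 248 248 247 248 248 248 248 248 248 248
 248 248]
236 [248 248 246 228 240 219 222 220 225 236 233 221 241 241 248 248 248 248
 247 248]
237 [236 232 223 210 213 208 208 208 211 216 215 196 121 174 230 223 243 247
 247 247]
238 [212 213 209 212 207 205 206 210 208 212 200 147  69 179 213 206 223 225
 227 242]
239 [205 204 210 209 203 206 205 203 204 205 199 119  88 209 210 208 213 216
 211 217]
240 [205 208 211 209 206 204 182 207 207 213 203  87 113 212 210 209 210 212
 205 207]
241 [211 211 210 212 213 200 123 212 208 204 199  79 111 210 209 210 212 212
 207 207]
242 [142 159 212 216 217 198 111 208 208 209 200  62 137 209 209 210 203 180
 206 208]
243 [127 145 212 212 211 195 119 169 174 206 203 137 170 204 207 201 161 124
 206 202]
244 [193 130 137 129  87  84  58  72  64  89 154 236 126 139 205 193 106 166
 207 209]
245 [119  61  54  51  41  39  37  30  30  43  91 110  46  51  86 103 131 202
 208 207]
246 [ 48  42  41  39  43  39  30  24  86 204 194  34  21  24  24  47  64 132
 210 209]
247 [ 39  37  40  37  39  33  32  29 121 2
[... 626 characters left out ...]
8  40  40  39  35
  39  37]
255 [ 37  40  38  36  32  25  49 109 124  38  16   8  21  27  41  43  41  39
  42  41]
256 [39 38 41 37 28 25 39 48 50 32 11 18 23 25 40 41 34 39 39 39]
257 [40 44 41 37 34 27 38 37 37 28 11 23 31 40 41 42 39 41 42 41]
258 [39 38 36 37 29 31 35 39 38 25  9 27 24 35 43 42 44 45 43 40]
259 [41 39 40 39 26 36 41 34 36 16  9 25 26 42 36 38 44 42 36 43]
260 [39 39 41 38 21 38 40 39 36 16 10 26 27 38 42 43 37 42 44 44]
261 [38 41 38 34 31 37 41 38 30 12 14 27 40 42 37 43 39 42 43 43]
237 280.22 [573.   58.2] -12.46
238 279.83 [570.7  59.1] -12.02
239 279.58 [568.4  59.8] -11.88
240 279.43 [566.1  60.2] -11.95
241 279.42 [563.8  60.3] -12.4
242 279.3 [561.4  60.6] -12.61
```

```bash
python3 - <<'E'
from h import *
ang=lambda p:np.degrees(np.arctan2(*(np.array(p)-AX)[::-1]))
u=[277.30,277.10,276.89,276.69,276.33,276.30,276.01,275.83,275.53];v=range(246,255)
P=np.array([ray('top',a,b,80)[:2] for a,b in zip(u,v)]);k=np.polyfit(P[:,0],P[:,1],1);print(np.degrees(np.arctan(k[0])),ang(P.mean(0)),np.polyval(k,515)-71)
for q in ((279,244),(278.9,244.3)):
    for z in(55,57): p=ray('top',*q,z)[:2];print(p,ang(p))
# first picture bar line -> y at axis, x at axis from initial pose
E
```

```text
-13.652454373055896 -12.900102044461619 0.3040562603150647
[555.38836877  61.10069211] -13.771864552659174
[554.98097687  61.00566016] -14.035023665275952
[554.70306444  61.34719911] -13.664901517218661
[554.2967076   61.25179484] -13.931942891172055
```

```bash
python3 - <<'E'
from h import *
f=lambda x,y,z:ray('top',(x+.5)/9-.5+240,(y+.5)/9-.5+230,z)[:2]
d=f(342,142,80)-f(290,415,80);print(np.degrees(np.arctan2(d[1],d[0])))
a=vision.capture('scene')[:,:,::-1]; cv2.imwrite('pics/s7raw.png',a); cv2.imwrite('pics/s7.png',cv2.resize(a[220:265,260:320],None,fx=12,fy=12,interpolation=cv2.INTER_CUBIC))
a=vision.capture('top')[:,:,::-1]; b=cv2.resize(a[235:275,255:300],None,fx=14,fy=14,interpolation=cv2.INTER_CUBIC)
for th,col in((-12.2,(0,255,0)),):
    t=np.radians(th);
    for rr in np.arange(10,60,5):
        for z,cc in((80,(0,0,255)),(57,(0,255,0)),(48,(255,0,0))):
            if (z==80 and rr>36) or (z==57 and not 38<rr<46) or (z==48 and rr<43):continue
            q=proj('top',[*(AX+rr*np.array([np.cos(t),np.sin(t)])),z])[0]; cv2.circle(b,(int((q[0]-255+.5)*14),int((q[1]-235+.5)*14)),2,cc,-1)
cv2.imwrite('pics/t7o.png',b)
E
```

```text
-12.19761132575926
```

View pics/s7.png

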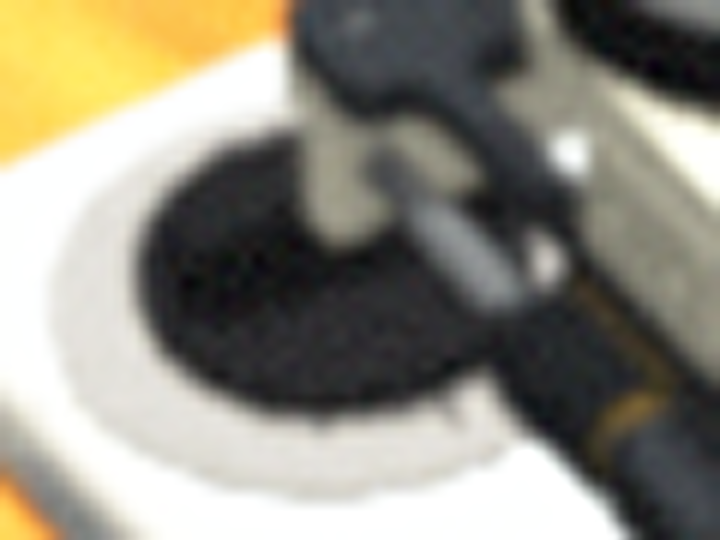

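View pics/t7o.png

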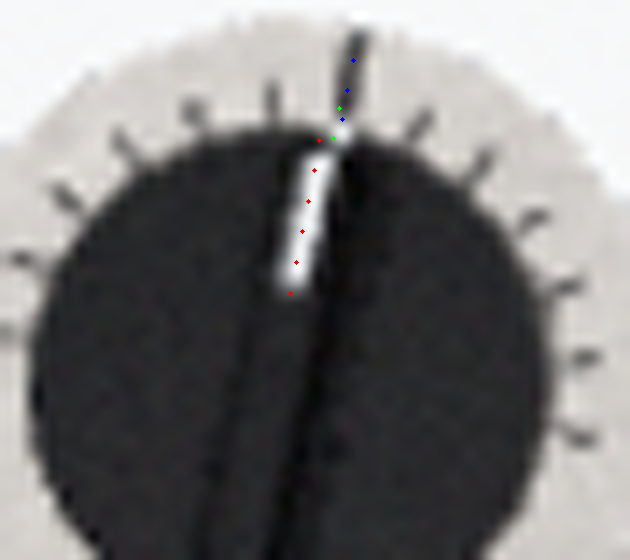

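The scene view is still blocked by the arm. The top overlay shows the dial within about 1° of the long line. I'll swing the arm to the left so both views are clear for a check.

Request:
{"name": "apply_moves", "arguments": {
  "rows": [
    [[-2.2,-1,5.3],0,0],
    [[-4.4,-2,10.6],0,0],
    [[-6.6,-3,15.9],0,0],
    [[-8.8,-3,21.2],0,0],
    [[-11,-3,26.5],0,0]
  ]
}}

```text
time: 11.72
tool_pos: [343.5, 115.1, 232.1]
tcp_rot: [-1.572, -0.008, -0.197]
contact_force: [0.7, -0.0, -0.2]
grip_width: 0.6
```

Request:
{"name": "apply_moves", "arguments": {
  "rows": [
    [[-2.2,0,5.3],0,0],
    [[-4.4,0,10.6],0,0],
    [[-6.6,0,15.9],0,0],
    [[-8.8,0,21.2],0,0],
    [[-8.8,0,21.2],0,0]
  ]
}}

```text
time: 12.35
tool_pos: [296.2, 344.5, 230.7]
tcp_rot: [-1.571, -0.007, -0.188]
contact_force: [0.9, 0.2, 0.9]
grip_width: 0.3
```

```bash
python3 - <<'E'
from h import *
a=vision.capture('scene')[:,:,::-1]; cv2.imwrite('pics/s8raw.png',a)
print(bot.get_obs()['tool_pos'])
b=cv2.resize(a[220:265,260:320],None,fx=12,fy=12,interpolation=cv2.INTER_CUBIC)
for th,c in((-12.2,(0,255,0)),(-16,(0,0,255))):
    t=np.radians(th)
    for rr in np.arange(-35,60,5):
        for z in(80,57,48):
            if (z==80 and abs(rr)>36) or (z==57 and not 38<rr<46) or (z==48 and rr<43):continue
            q=proj('scene',[*(AX+rr*np.array([np.cos(t),np.sin(t)])),z])[0]; cv2.circle(b,(int((q[0]-260+.5)*12),int((q[1]-220+.5)*12)),1,c,-1)
cv2.imwrite('pics/s8.png',b)
E
```

```text
[296.72716836 342.49132885 230.57439447]
```

View pics/s8.png

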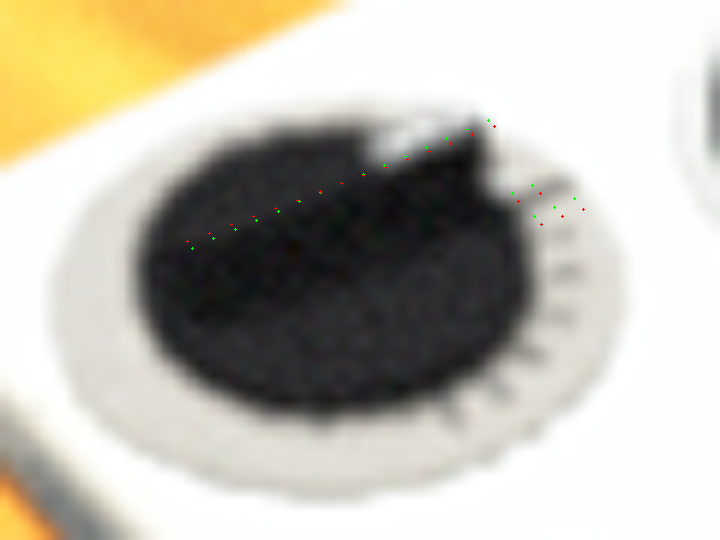

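The scene view shows the white rim end at about (497,187) and the long line at about (558,187). Allowing for a common offset of 1 to 1.5 px, they line up. The top view puts the index 0 to 1.5° past the line. I accept that and go to the button.

```bash
python3 - <<'E'
from h import *
to([474,-42.5,160],-.2)
E
```

```text
shift cm [ 24.63   7.31 -34.44] turn 0.01
```

Request:
{"name": "apply_moves", "arguments": {
  "rows": [
    [[3.5,0,-5],0,0],
    [[7,0,-10],0,0],
    [[10.5,1,-15],0,0],
    [[14,2,-20],0,0],
    [[17.5,3,-25],0,0]
  ]
}}

```text
time: 13.02
tool_pos: [421.6, 61.6, 202.4]
tcp_rot: [-1.573, -0.008, -0.19]
contact_force: [0.5, 0.6, -0.3]
grip_width: 0.6
```

```bash
python3 - <<'E'
from h import *
to([474,-42.5,120],-.2)
E
```

```text
shift cm [ 7.05  8.31 -9.22] turn 0.01
```

Request:
{"name": "apply_moves", "arguments": {
  "rows": [
    [[3.5,2,-4.6],0,0],
    [[7,4,-9.2],0.01,0],
    [[7,6,-9.2],0.01,0],
    [[7,8.3,-9.2],0.01,0],
    [[7,8.3,-9.2],0.01,0]
  ]
}}

```text
time: 13.65
tool_pos: [471.9, -42.4, 118.9]
tcp_rot: [-1.572, -0.004, -0.201]
contact_force: [-0.2, -0.2, 0.8]
grip_width: 0.2
```

```bash
python3 - <<'E'
from h import *
o=bot.get_obs();print(o['tool_pos'],o['contact_force']);to([474,-42.5,85],-.2)
a=vision.capture('scene')[:,:,::-1]; cv2.imwrite('pics/s9.png',cv2.resize(a[190:310,240:380],None,fx=5,fy=5))
E
```

```text
[471.93568697 -42.36377839 118.91035893] [-0.15336628 -0.21515487  0.78640335]
shift cm [0.19 3.39 0.03] turn -0.001
```

View pics/s9.png

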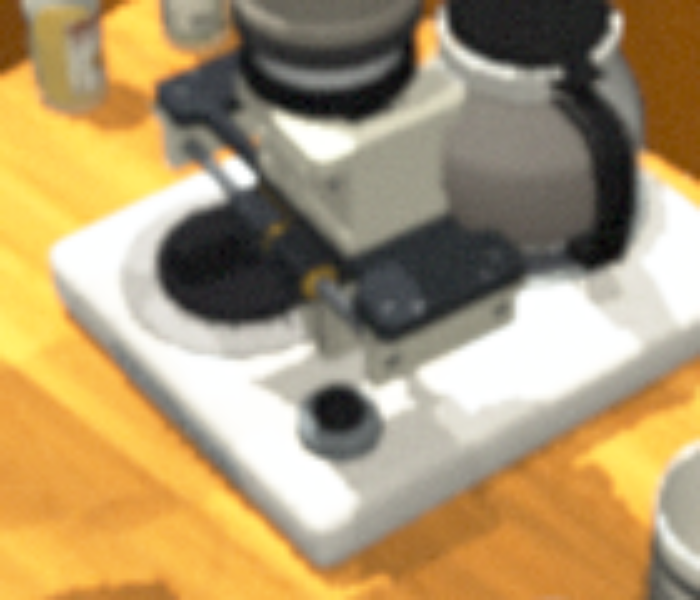

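Request:
{"name": "apply_moves", "arguments": {
  "rows": [
    [[0.1,1.2,0],0,0],
    [[0.2,2.4,0],0,0],
    [[0.2,3.2,0],0,0],
    [[0.2,3.2,0],0,0]
  ]
}}

```text
time: 14.2
tool_pos: [474.5, -42.7, 87.3]
tcp_rot: [-1.572, -0.005, -0.2]
contact_force: [0.1, 0.2, -0.1]
grip_width: 0.6
```

Request:
{"name": "apply_moves", "arguments": {
  "rows": [
    [[0,0.2,0],0,0],
    [[0,0.4,0],0,0],
    [[0,0.4,0],0,0]
  ]
}}

```text
time: 14.58
tool_pos: [474.5, -42.7, 83.3]
tcp_rot: [-1.573, -0.005, -0.2]
contact_force: [-0.3, 1.6, 0.8]
grip_width: 0.7
```

Request:
{"name": "apply_moves", "arguments": {
  "rows": [
    [[0,0.2,0],0,0],
    [[0,0.4,0],0,0],
    [[0,0.4,0],0,0]
  ]
}}

```text
time: 14.95
tool_pos: [474.7, -42.7, 79.4]
tcp_rot: [-1.573, -0.005, -0.2]
contact_force: [-1.0, -0.2, 2.5]
grip_width: 0.7
```

Request:
{"name": "apply_moves", "arguments": {
  "rows": [
    [[0,0.1,0],0,0],
    [[0,0.2,0],0,0],
    [[0,0.2,0],0,0]
  ]
}}

```text
time: 15.32
tool_pos: [474.8, -42.7, 77.4]
tcp_rot: [-1.573, -0.005, -0.2]
contact_force: [-1.5, -0.5, 3.8]
grip_width: 0.6
```

Request:
{"name": "apply_moves", "arguments": {
  "rows": [
    [[0,0.1,0],0,0],
    [[0,0.2,0],0,0],
    [[0,0.2,0],0,0]
  ]
}}

```text
time: 15.7
tool_pos: [474.8, -42.8, 75.4]
tcp_rot: [-1.573, -0.005, -0.2]
contact_force: [-0.8, -0.8, 5.0]
grip_width: 0.2
```

Request:
{"name": "apply_moves", "arguments": {
  "rows": [
    [[0,0.1,0],0,0],
    [[0,0.2,0],0,0],
    [[0,0.2,0],0,0]
  ]
}}

```text
time: 16.08
tool_pos: [474.8, -42.8, 74.9]
tcp_rot: [-1.573, -0.006, -0.2]
contact_force: [-5.9, 0.6, 20.8]
grip_width: 0.5
```

The button was pressed to a hard stop: spring force rose to 5 N over about 6 mm, then 20 N. Now release straight up.

Request:
{"name": "apply_moves", "arguments": {
  "rows": [
    [[0,-0.5,0],0,0],
    [[0,-1.2,0],0,0],
    [[0,-3,0],0,0],
    [[0,-8,0],0,0],
    [[0,-13,0],0,0]
  ]
}}

```text
time: 16.7
tool_pos: [473.7, -42.3, 205.8]
tcp_rot: [-1.573, -0.005, -0.2]
contact_force: [0.2, -0.0, 0.9]
grip_width: 0.6
```

Request:
{"name": "apply_moves", "arguments": {
  "rows": [
    [[-3,0,-5],0,0],
    [[-6,0,-10],0,0],
    [[-8,0,-14],0,0],
    [[-8,0,-14],0,0]
  ]
}}

```text
time: 17.2
tool_pos: [366.0, -165.3, 205.7]
tcp_rot: [-1.573, -0.004, -0.205]
contact_force: [0.4, 0.4, -0.4]
grip_width: 0.2
```

```bash
python3 - <<'E'
from h import *
o=bot.get_obs();print(o['tool_pos'],o['contact_force'])
a=vision.capture('top')[:,:,::-1]; cv2.imwrite('pics/t10raw.png',a); cv2.imwrite('pics/t10.png',cv2.resize(a[150:310,160:470],None,fx=2.5,fy=2.5))
cv2.imwrite('pics/t10z.png',cv2.resize(a[225:305,235:355],None,fx=6.5,fy=6.5,interpolation=cv2.INTER_CUBIC))
E
python3 m.py pics/t10raw.png
```

```text
[ 366.02607721 -165.25668104  205.7065597 ] [ 0.41277106  0.39737957 -0.39794059]
[[277.2, 247.0, 244.0], [276.8, 248.0, 211.0], [276.7, 249.0, 208.0], [276.5, 250.0, 243.0], [276.5, 251.0, 243.0], [276.0, 252.0, 196.0], [275.7, 253.0, 204.0], [275.6, 254.0, 213.0], [275.6, 255.0, 55.0]]
[[543.7, 64.2], [541.4, 65.1], [539.2, 65.3], [536.9, 65.8], [534.7, 66.0], [532.4, 67.1], [530.2, 67.7], [528.0, 68.1], [525.7, 68.2]]
dir -13.512012565089147 centroid ang -13.071916193562554
```

View pics/t10.png

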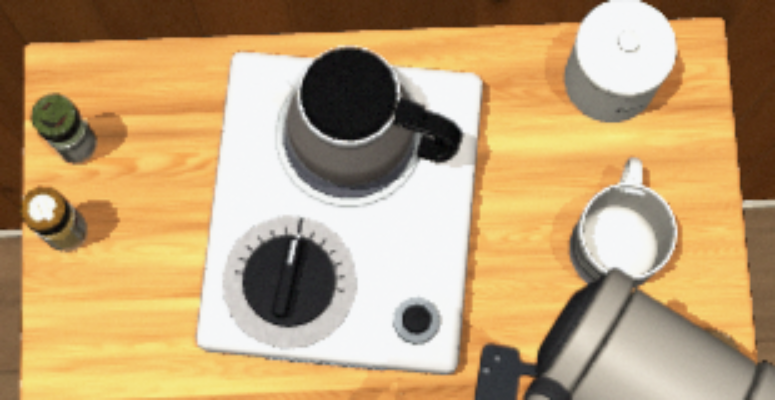

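View pics/t10z.png

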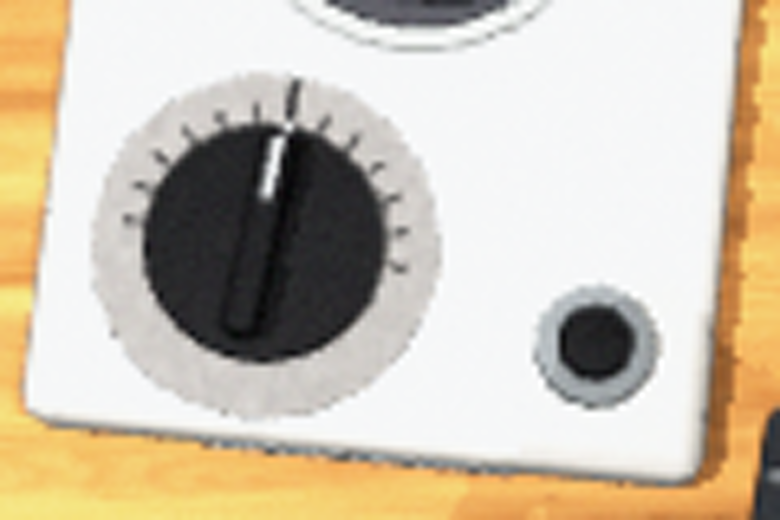

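The dial has not moved: the index meets the long line at zoomed (290,125). The button is back up at (597,341), and the jug and the other visible items stand where they were. The arm is clear.

```bash
python3 - <<'E'
from plant import order
print(order.close_job())
E
```

```text
the job is handed in; nothing more can be done
None
```

The dial is set to the long line, the button has been pressed fully and released, and the job is handed in at about 17 s.

- **Dial:** I pushed the plain end of the bar round clockwise with the closed fingertips, in three passes with readings of about 3 to 6 N and no pinching.
    - From the top camera the index reads about 12.2 to 14° (mean about 13°) and the long line about 12.2°, both clockwise of straight ahead, so it may be up to about 1.5° past the line.
    - The scene camera showed no clear offset. The two views disagree by about a degree, close to what the pictures can resolve, so I did not correct further.
- **Button:** It went down about 6 mm against its spring, with the force rising to 5 N and then to 21 N at the stop. After release the top view shows it back up.
- **Surroundings:** In the last top picture the jug stands on its plate and everything visible looks where it was. The egg timer and pepper mill were hidden under the arm in that picture, but the arm never went near them low down.

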